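# Clear, try, unbolt and hold open a toolbox lid

## Robot

A 7-joint arm with a two-finger parallel gripper is mounted at the origin on the work surface. World frame = base frame: x ahead of the robot, y to its left, z up, the work surface at z = 0. Lengths are in mm, angles in rad, forces in N, time in s.
With the tool pointing down it reaches from about 425 to 825 mm from the base axis. Payload 3.6 kg.
Tool frame: the origin (TCP) lies at the very end of the fingers, on their centre line; the grasp point (between the pads) lies 19 mm behind it; z points along the fingers, y is the line along which they close (so a half turn about z gives the same grasp; the last joint's range is limited). The gripper opens to 93 mm and grips with 3 to 60 N. Pads are 15 mm wide; open, the fingers measure 128 mm over their backs; the gripper's body (75 mm by 188 mm) begins 65 mm behind the grasp point.
Start: joints at [1.306, 0.615, -0.013, 1.423, 0.008, 1.103, -0.04], TCP at [153.763, -631.52, 197.34] pointing down, gripper open.
Joint ranges: [-3.12, 3.12], [-0.3, 2.06], [-1.34, 1.32], [0.26, 2.42], [-1.36, 4.5], [0.01, 1.98], [-2.84, 2.84]. Speed limits (rad/s): [2.79, 2.79, 3.14, 3.14, 3.14, 3.14, 3.14].

## Interface

Orientations are given as a rotation vector (axis times angle).
In Python, from workcell import arm gives the robot as it stands. The module is installed in compiled form; this text tells all that it offers.
- The arm moves only by the tool apply_moves, never from a script. Its argument "deltas" is a list that holds one entry, the list of rows, each a list of 6 numbers: the shift along the tool's x, y, z in m, then the turn, a rotation vector about the tool's x, y, z in rad. In form: [[[tx, ty, tz, wx, wy, wz], ...]]. A call has 1 to 12 rows; each row is the pose to reach, as a shift and turn from the pose commanded when the call began, along the tool's axes at that moment; what a row does not reach only later rows make up. A row lasts 1/8 s, in which the tool goes at most 62.5 mm and 10.7 degrees, less where a joint would pass 70% of its speed; a pose out of reach is approached as far as the arm can. A call with a gripper value outside its range is refused whole. "hand" is the opening, from -1 (shut) to 1 (fully open), set as the call begins (left out, the last holds). The fingers move at their own pace and stop on an object; the grip force is fixed at half the most. Time passes only in rows, so rows that repeat a pose let the fingers close. It gives the time, the measured TCP pose, the force, the opening and the grip force at its end, in the units of the state.
- arm.sense(): the state, without advancing time (a new reading comes with each control period).
- arm.capture(name): name is "scene" or "top" or "wrist"; returns (picture, depth): 384x512x3 uint8, red, green, blue; 384x512 float32, mm along the optical axis (not along the pixel's ray), 0 where there is no reading.
- arm.camera_params(name): a dict with "mtx" (3x3 intrinsics, pixels), "T" (4x4, takes a point from camera to world coordinates); the wrist camera has in their place "T_tool_cam" (4x4, takes a point from camera to tool coordinates, whose origin is the TCP and whose axes are the flange's). Camera axes: x right, y up, looking along -z (the intrinsics and any distortion apply to the point x, -y, -z); pixel columns grow to the right and rows downward; lengths in mm; the calibration is good to about 2 mm. The wrist camera is an equidistant fisheye: a pixel r from the principal point sees the ray r / f radians off the axis. A picture is of the moment at which its call begins: read the wrist's pose just before it. camera_params takes no time and is no camera call.
- arm.close_job(): hands the job in; it is judged then, once.
The state is a dict: "time": time; "qpos": joint angles; "qvel": joint speeds; "joint_torque": joint torques, N m; "tool_pos": TCP position; "orientation": TCP orientation; "wrist_force": force on the tool from outside, world axes, zero at the start; "torque": the same for the moment, N m; "width": finger opening in mm; "grasp_force": force on a finger pad.
Only numpy, scipy, OpenCV 4.12 (cv2) and the standard library are available. Lean on these libraries where they do the work, as an engineer would, in place of code of your own. Each camera call takes 0.05 s, during which the arm holds its last target. There are 200 camera calls.

## Task

With the bench brush, sweep the four bar offcuts off the toolbox lid into the scrap tray beside it without picking them up, then put the brush back down on the bench. Now tug the lid up by its handle to find out whether it is caught before you draw its bolt; if it is, slide the bolt knob all the way back towards the handle. Lift the lid by its handle to 45 degrees or more and finish still gripping the handle and holding the lid up, for it will not stay open by itself; do not shift the spanner, screwdriver, oil bottle and screw jar round about.

Things in the scene. Friction and masses are not known exactly. Their poses are not given: they have to be found in the camera images.
- toolbox: blue steel toolbox, fixed to the bench: 240 mm deep (its x), 280 mm wide (its y), 110 mm high with the lid shut. Origin: centre of its underside. Its -x side is the front, towards the robot; the hinge is at +x. The flat lid is 244 x 284 mm, 10 mm thick; handle and bolt knob stand on its front strip, the rest is bare but for the offcuts.
- lid (a joint): opening angle of the toolbox lid, rad: 0 shut, growing as its front edge rises, stopped at 1.4. It weighs 0.7 to 1 kg (4 to 6 N at the handle), has no stay or spring and falls shut when let go. If the bolt has caught, the handle lifts only 6 to 7 mm (0.03 rad) and stops hard; if not, the lid lifts freely.
- lid_handle (a point): middle of the grip bar of the lid's bow handle: round steel bar, diameter 12 mm, 90 mm long, parallel to the toolbox's y, centre 42 mm above the lid's top, a post at each end. Lid shut: 85 mm in front of the toolbox's centre and 152 mm above the bench. The bar can turn between the fingers as the lid rises.
- lid_hinge (a point): middle of the lid's hinge line (parallel to the toolbox's y), 120 mm behind the toolbox's centre, 100 mm above the bench; the handle bar is 205 mm in front of it and 52 mm above it when shut.
- bolt_knob (a point): the slide bolt's upright steel knob, diameter 16 mm, standing 32 mm above the lid on its front strip, to the right (toolbox -y) of the handle, 85 mm in front of the toolbox's centre. This point: on its axis, 20 mm above the lid's top (130 mm above the bench). It slides along the toolbox's y; towards the handle (+y) draws the bolt back.
- bolt (a joint): how far the slide bolt is drawn back, m: 0 fully thrown (knob 112 mm right of the toolbox's middle), 0.026 fully drawn, at its stop (knob 86 mm right). Starts from 0 to 0.014; no spring, 3 N of friction, stays where left. Its keeper is hidden under the lid and adjustable, so its place does not tell whether the lid is caught: tug. Fully drawn it is always clear.
- brush_grip (a point): centre of the bench brush's upright wooden grip: 110 mm long (its x), 26 mm wide (its y), 44 mm tall, centre 70 mm above the bristle ends. Under it a block 180 x 48 mm (top 48 mm above the bristle ends) and stiff bristles over 170 x 40 mm, 30 mm long. 0.2 to 0.35 kg. Stands on its bristles beside the toolbox, across from the tray, lengthwise along the toolbox's x.
- tray_in (a point): centre of the inner floor of the open steel scrap tray, fixed against one side (left or right) of the toolbox: inside 252 mm (its x, parallel to the toolbox's x) by 176 mm (its y), walls 4 mm thick, rim 60 mm above the bench (50 mm below the lid's top). Only about 1 mm lies between the lid's side edge and its near wall.
- offcut_a_c (a point): centre of a loose offcut of square steel bar, 30 x 30 x 26 mm, lying on the lid behind the handle
- offcut_b_c (a point): centre of a loose offcut of flat aluminium bar, 40 x 28 x 16 mm, lying on the lid behind the handle
- offcut_c_c (a point): centre of a loose offcut of steel bar, 36 x 24 x 24 mm, lying on the lid behind the handle
- offcut_d_c (a point): centre of a loose offcut of angle iron (L-section, 6 mm thick), 32 x 30 x 30 mm, lying on the lid behind the handle
- spanner: steel combination spanner, 190 mm long, 8 mm thick, lying behind the toolbox, to be left alone
- screwdriver: 200 mm screwdriver with black grip, lying just behind the toolbox, to be left alone
- oil_bottle: white plastic bottle, 56 mm across, 150 mm tall, standing beyond the toolbox, to be left alone
- screw_jar: glass jar with steel cap, 66 mm across, 85 mm tall, standing beyond the toolbox, to be left alone

How it is judged:
By the outcome, as a careful person would: the job done as asked, in the order asked, and still so for the second after the job is handed in, while the arm keeps its last pose, push and grip.
It also fails if it takes over 72 s, if anything falls off the work surface, if the arm or the gripper's body presses on something with over 40 N, if the wrist force passes 120 N, or if a joint passes its speed limit or range.

## Working session

There is one attempt and no reset: what is moved stays moved. The work goes in short steps, Python scripts to look and compute and a tool call to move; the robot and the scene stay as the last step left them, time stands still between calls to the robot, and variables do not carry over. Pictures are saved under pics/ and viewed, at most 10 in all, crops included, and the job is handed in when it is done.

Besides the shell and the picture viewer there is one more tool, called after "Call:" as name(argument=value, ...), one argument or row to a line, values as JSON. apply_moves: Moves the arm, as the interface text tells. Its arguments: {"type":"object","properties":{"deltas":{"type":"array"},"hand":{"type":"number"}},"required":["deltas"]}

```bash
mkdir -p pics; python3 - <<'E'
from workcell import arm
import cv2, numpy as np
s=arm.sense(); print(s)
for n in("scene","top"):
    p,d=arm.capture(n); np.savez(f"{n}0.npz",p=p,d=d); cv2.imwrite(f"pics/{n}0.png",p[:,:,::-1])
    print(n,arm.camera_params(n))
print(arm.camera_params("wrist"))
E
```

```text
{'time': 0.0, 'qpos': array([ 1.30545567,  0.61593099, -0.01265093,  1.42487306,  0.00813087,
        1.10336737, -0.04041306]), 'qvel': array([ 1.43611263e-03, -1.94392182e-03, -9.00756915e-04, -5.36880076e-04,
        9.59856290e-04,  5.77526705e-05,  4.51846662e-04]), 'joint_torque': array([-5.97393355e-04, -4.58930898e+01,  2.08967370e-01, -1.65748572e+01,
       -6.10216521e-02,  2.02214287e-02,  2.14991028e-04]), 'tool_pos': array([ 153.59704858, -630.73912343,  196.18205168]), 'orientation': array([-3.11671309e+00, -3.74129271e-01,  5.39836105e-04]), 'wrist_force': array([0.89509954, 1.38055436, 0.14704142]), 'torque': array([ 0.01714297, -0.0074446 ,  0.00365384]), 'grasp_force': 0.0, 'width': 92.7160449536448}
scene {'mtx': array([[424.07635952,   0.        , 254.8026231 ],
       [  0.        , 424.07635952, 198.3076575 ],
       [  0.        ,   0.        ,   1.        ]]), 'T': array([[ 4.40205560e-02, -5.38755226e-01,  8.41311474e-01,
         1.32136726e+03],
       [ 9.99030537e-01,  2.33844572e-02, -3.72981733e-02,
        -2.45204232e-01],
       [ 4.20973634e-04,  8
[... 477 characters left out ...]
946e+01],
       [-2.65842535e-02,  1.77544676e-01,  9.83753610e-01,
         8.58939605e+02],
       [ 0.00000000e+00,  0.00000000e+00,  0.00000000e+00,
         1.00000000e+00]])}
{'mtx': array([[297.31863964,   0.        , 254.75921782],
       [  0.        , 297.31863964, 188.19825912],
       [  0.        ,   0.        ,   1.        ]]), 'T_tool_cam': array([[-1.62987410e-04,  9.56944836e-01,  2.90269797e-01,
         8.05365667e+01],
       [ 9.99999986e-01,  1.69397996e-04,  3.04155047e-06,
         7.79771404e-01],
       [-4.62605259e-05,  2.90269793e-01, -9.56944849e-01,
        -1.86378298e+02],
       [ 0.00000000e+00,  0.00000000e+00,  0.00000000e+00,
         1.00000000e+00]])}
```

View pics/top0.png

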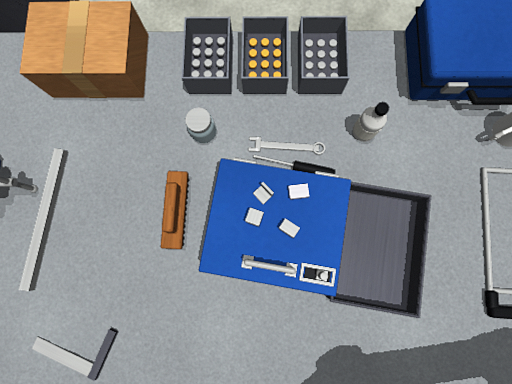

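View pics/scene0.png

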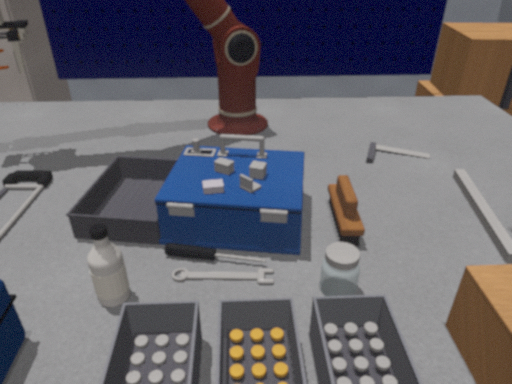

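Top view: the blue lid spans about (200–350, 160–295), the tray is at the right (−y) around (380,248), and the brush at the left (+y) at (174,210). The offcuts are at (263,193), (299,191), (254,216) and (289,228), the handle at (268,266), the knob near (318,273). The scene view agrees. Now I'll measure.

```bash
cat > h.py <<'E'
import numpy as np, cv2
from workcell import arm
from scipy.spatial.transform import Rotation as R
def cloud(n,d):
    c=arm.camera_params(n); K=c["mtx"]; v,u=np.mgrid[:384,:512]
    x=(u-K[0,2])/K[0,0]*d; y=-(v-K[1,2])/K[1,1]*d
    P=np.stack([x,y,-d],-1)@c["T"][:3,:3].T+c["T"][:3,3]
    P[d<=0]=np.nan; return P
def st():
    s=arm.sense(); return s["tool_pos"],R.from_rotvec(s["orientation"])
E
python3 - <<'E'
from h import *
z=np.load("top0.npz"); p,d=z["p"].astype(int),z["d"]; P=cloud("top",d)
Z=P[...,2]; U=np.mgrid[:384,:512]
def rect(m,n):
    q=P[m][:,:2].astype(np.float32); r=cv2.minAreaRect(q); print(n,m.sum(),np.round(r[0],1),np.round(r[1],1),round(r[2],2),"z",np.round(np.nanpercentile(Z[m],[5,50,95]),1))
box=lambda u0,v0,u1,v1:(U[1]>=u0)&(U[1]<=u1)&(U[0]>=v0)&(U[0]<=v1)
rect(box(195,155,355,300)&(p[...,2]>p[...,0]+60)&(abs(Z-110)<6),"lid")
b=box(155,165,192,252)
rect(b&(Z>80),"grip"); rect(b&(Z>40)&(Z<70),"block"); rect(b&(Z>40),"brush")
rect(box(238,250,302,282)&(Z>140),"handle")
k=box(300,262,336,290); rect(k&(Z>132),"knob")
m=box(235,178,318,240)&(Z>117)
n,l,_,_=cv2.connectedComponentsWithStats(m.astype(np.uint8))
for i in range(1,n): 
    if (l==i).sum()>10: rect(l==i,"off%d"%i)
rect(box(335,180,435,320)&(Z>50)&(Z<70)&(p.max(-1)<130),"tray")
print("bench",np.nanmedian(Z[300:340,150:190]))
rect(box(245,150,340,178)&(Z>3)&(Z<40),"screwdr"); rect(box(183,100,218,145)&(Z>70),"jar");rect(box(350,100,390,142)&(Z>60),"bottle")
E
```

```text
lid 13584 [529.1  -7. ] [283.9 242.8] 80.64 z [107.9 110.1 112.2]
grip 613 [567.9 224.3] [ 26.5 108.4] 88.2 z [84.7 91.2 93.7]
block 985 [567.5 224.1] [ 48.9 179. ] 87.78 z [44.4 47.9 61.6]
brush 1653 [567.5 224.1] [ 48.9 179. ] 87.78 z [45.1 49.7 92.9]
handle 329 [445.8   6.8] [100.   11.8] 80.63 z [153.1 156.8 159.6]
knob 55 [428.3 -98.4] [13.4 14.2] 0.41 z [139.3 142.1 143.4]
off1 74 [600.2  11.1] [31.9 13.1] 27.59 z [117.8 138.9 141.6]
off2 272 [598.3 -53.9] [28.6 39.8] 7.44 z [123.  125.9 127.9]
off3 11 [598.3  24.1] [ 7.5 14.3] 64.33 z [117.1 117.3 118.5]
off14 230 [543.3  37.5] [29.7 29.9] 70.84 z [132.9 135.9 137.8]
off15 225 [521.5 -33.3] [35.9 24.1] 56.88 z [130.9 133.9 136. ]
tray 1257 [ 485.5 -244. ] [178.8 266.2] 80.47 z [52.1 61.5 64.8]
bench -0.07543695343883883
screwdr 516 [693.1 -50.2] [228.4  60.2] 87.19 z [ 3.8 21.  26.8]
jar 517 [769.4 169.8] [56.4 56.7] 71.24 z [76.5 84.8 87.1]
bottle 694 [ 767.1 -223.7] [55.5 47.3] 54.35 z [ 67.5 104.2 150.6]
```

```bash
cat >> h.py <<'E'
C=np.array([529.1,-7.0]); A=np.deg2rad(-9.36)
def tb(x,y): # toolbox xy -> world xy
    c,s=np.cos(A),np.sin(A); return C+[c*x-s*y,s*x+c*y]
def inv(w):
    c,s=np.cos(A),np.sin(A); d=np.array(w)-C; return [c*d[0]+s*d[1],-s*d[0]+c*d[1]]
def plan(wps,start=None):
    """wps: (x,y,z,yaw_deg[,pitch_deg]); prints deltas in current tool frame"""
    p,r=st() if start is None else start
    for w in wps:
        t=R.from_euler("z",w[3],degrees=True)*R.from_euler("y",w[4] if len(w)>4 else 0,degrees=True)*R.from_euler("x",180,degrees=True)
        d=r.inv().apply(np.array(w[:3])-p)/1000; a=(r.inv()*t).as_rotvec()
        print(w,np.round(d,4).tolist(),np.round(a,3).tolist())
E
python3 - <<'E'
from h import *
plan([(480,-300,280,-5),(568,224.2,200,-2.2),(568,224.2,100,-2.2)])
E
```

```text
(480, -300, 280, -5) [0.3954, -0.2444, -0.0832] [-0.002, 0.0, 0.326]
(568, 224.2, 200, -2.2) [0.605, -0.7327, -0.002] [-0.002, 0.0, 0.277]
(568, 224.2, 100, -2.2) [0.605, -0.7325, 0.098] [-0.002, 0.0, 0.277]
```

Call:
apply_moves(
  deltas=[
    [[0.395, -0.244, -0.083, 0, 0, 0.326], [0.395, -0.244, -0.083, 0, 0, 0.326], [0.395, -0.244, -0.083, 0, 0, 0.326], [0.395, -0.244, -0.083, 0, 0, 0.326], [0.395, -0.244, -0.083, 0, 0, 0.326], [0.395, -0.244, -0.083, 0, 0, 0.326], [0.395, -0.244, -0.083, 0, 0, 0.326], [0.395, -0.244, -0.083, 0, 0, 0.326]],
  ],
  hand=1,
)

```text
time: 1.1
tool_pos: [482.5, -297.0, 280.5]
orientation: [-3.137, 0.128, -0.002]
wrist_force: [0.9, -0.4, -0.7]
width: 93.0
grasp_force: 0.0
```

```bash
python3 - <<'E'
from h import *
plan([(568,224.2,200,-2.2)])
E
```

```text
(568, 224.2, 200, -2.2) [0.0427, -0.5263, 0.0816] [-0.002, -0.001, -0.043]
```

Call:
apply_moves(
  deltas=[
    [[0.043, -0.526, 0.04, 0, 0, -0.043], [0.043, -0.526, 0.04, 0, 0, -0.043], [0.043, -0.526, 0.04, 0, 0, -0.043], [0.043, -0.526, 0.04, 0, 0, -0.043], [0.043, -0.526, 0.04, 0, 0, -0.043], [0.043, -0.526, 0.04, 0, 0, -0.043], [0.043, -0.526, 0.04, 0, 0, -0.043], [0.043, -0.526, 0.04, 0, 0, -0.043], [0.043, -0.526, 0.081, 0, 0, -0.043], [0.043, -0.526, 0.081, 0, 0, -0.043], [0.043, -0.526, 0.081, 0, 0, -0.043]],
  ],
)

```text
time: 2.48
tool_pos: [569.1, 217.5, 199.8]
orientation: [3.139, -0.072, 0.001]
wrist_force: [0.0, -0.3, -0.1]
width: 93.3
grasp_force: 0.0
```

```bash
python3 - <<'E'
from h import *
p,r=st()
pic,d=arm.capture("wrist"); cv2.imwrite("pics/w1.png",pic[:,:,::-1])
c=arm.camera_params("wrist");K=c["mtx"]
def proj(w):
    t=r.inv().apply(np.array(w)-p); T=c["T_tool_cam"]; q=T[:3,:3].T@(t-T[:3,3])
    x,y,z=q[0],-q[1],-q[2]; rr=np.hypot(x,y); th=np.arctan2(rr,z)*K[0,0]
    return np.round([K[0,2]+th*x/rr,K[1,2]+th*y/rr])
a=np.deg2rad(-2.2); 
for s in (-55,0,55): print(s,proj([567.5+s*np.cos(a),224.1+s*np.sin(a),92]))
plan([(568,224.2,100,-2.2),(568,224.2,56,-2.2)])
E
```

```text
-55 [248. 231.]
0 [247. 182.]
55 [247. 129.]
(568, 224.2, 100, -2.2) [-0.0022, -0.0071, 0.1006] [0.001, -0.002, -0.009]
(568, 224.2, 56, -2.2) [-0.0023, -0.0071, 0.1446] [0.001, -0.002, -0.009]
```

View pics/w1.png

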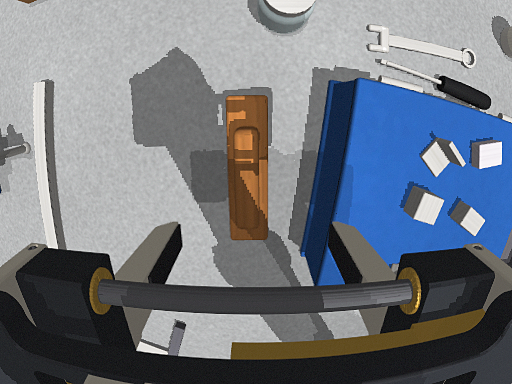

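The grip top runs from (246,128) to (247,231), which matches the projected estimate. I'll descend with the small correction.

Call:
apply_moves(
  deltas=[
    [[-0.002, -0.007, 0.05, 0, 0, -0.009], [-0.002, -0.007, 0.09, 0, 0, -0.009], [-0.002, -0.007, 0.09, 0, 0, -0.009], [-0.002, -0.007, 0.09, 0, 0, -0.009]],
  ],
)

```text
time: 3.02
tool_pos: [568.9, 225.8, 112.0]
orientation: [-3.14, 0.058, -0.007]
wrist_force: [-0.4, 0.4, -0.2]
width: 93.0
grasp_force: 0.0
```

```bash
python3 - <<'E'
from h import *
plan([(568,224.2,57,-2.2)])
E
```

```text
(568, 224.2, 57, -2.2) [-0.0011, 0.0017, 0.055] [-0.002, -0.004, 0.001]
```

Call:
apply_moves(
  deltas=[
    [[-0.001, 0.001, 0.035, 0, 0, 0], [-0.001, 0.001, 0.054, 0, 0, 0], [-0.001, 0.001, 0.054, 0, 0, 0], [-0.001, 0.001, 0.054, 0, 0, 0]],
  ],
)

```text
time: 3.52
tool_pos: [567.6, 225.9, 57.7]
orientation: [-3.139, 0.056, -0.007]
wrist_force: [-1.2, 0.0, -1.0]
width: 92.9
grasp_force: 0.0
```

Call:
apply_moves(
  deltas=[
    [[0, 0, 0, 0, 0, 0], [0, 0, 0, 0, 0, 0], [0, 0, 0, 0, 0, 0], [0, 0, 0, 0, 0, 0], [0, 0, 0, 0, 0, 0], [0, 0, 0, 0, 0, 0], [0, 0, 0, 0, 0, 0], [0, 0, 0, 0, 0, 0]],
  ],
  hand=-1,
)

```text
time: 4.53
tool_pos: [565.8, 225.6, 55.4]
orientation: [-3.141, 0.055, -0.0]
wrist_force: [0.6, 0.1, -0.4]
width: 25.9
grasp_force: 30.0
```

```bash
python3 - <<'E'
from h import *
s=arm.sense(); print(s["tool_pos"],s["width"],s["grasp_force"])
w=lambda x,y,z:(*np.round(tb(x,y),1),z,-9.36)
p,r=st(); z0=p[2]
plan([(p[0],p[1],z0+170,-2.2),w(25,116,z0+170),w(25,116,z0+113)])
E
```

```text
[565.759281   225.57072787  55.37529385] 25.883876696944114 29.98546153306961
(np.float64(565.7592810025698), np.float64(225.57072787061503), np.float64(225.37529385358644), -2.2) [0.0, -0.0, -0.17] [-0.0, -0.0, 0.003]
(np.float64(572.6), np.float64(103.4), np.float64(225.37529385358644), -9.36) [0.0111, 0.1218, -0.17] [-0.0, -0.0, 0.128]
(np.float64(572.6), np.float64(103.4), np.float64(168.37529385358644), -9.36) [0.0111, 0.1218, -0.113] [-0.0, -0.0, 0.128]
```

Call:
apply_moves(
  deltas=[
    [[0, 0, -0.06, 0, 0, 0], [0, 0, -0.12, 0, 0, 0], [0, 0, -0.17, 0, 0, 0], [0, 0, -0.17, 0, 0, 0], [0.011, 0.05, -0.17, 0, 0, 0.128], [0.011, 0.09, -0.17, 0, 0, 0.128], [0.011, 0.122, -0.17, 0, 0, 0.128], [0.011, 0.122, -0.16, 0, 0, 0.128], [0.011, 0.122, -0.14, 0, 0, 0.128], [0.011, 0.122, -0.125, 0, 0, 0.128], [0.011, 0.122, -0.125, 0, 0, 0.128], [0.011, 0.122, -0.125, 0, 0, 0.128]],
  ],
)

```text
time: 6.02
tool_pos: [572.6, 103.6, 180.4]
orientation: [-3.131, 0.255, -0.0]
wrist_force: [0.3, -0.3, -2.9]
width: 25.5
grasp_force: 30.0
```

```bash
python3 - <<'E'
from h import *
p,d=arm.capture("top"); a=p
p2,d2=arm.capture("scene"); cv2.imwrite("pics/s2.png",np.hstack([p[120:320,150:440],p2[100:300,60:380]])[:,:,::-1])
s=arm.sense(); print(s["tool_pos"],s["wrist_force"],s["width"])
P=cloud("scene",d2); m=(abs(P[...,0]-572)<110)&(abs(P[...,1]-104)<40)&(P[...,2]>125)&(P[...,2]<185)&(p2[...,0]>p2[...,2]+40)
q=P[m]; t=np.array([inv(x[:2]) for x in q])
for lo in range(-90,130,20):
    k=(t[:,0]>=lo)&(t[:,0]<lo+20)&(q[:,2]<162)
    if k.sum()>3: print(lo,k.sum(),np.percentile(q[k,2],[2,98]).round(1))
w=lambda x,y,z:(*np.round(tb(x,y),1),z,-9.36)
plan([w(25,116,168),w(25,-60,168),w(25,-145,168)])
E
```

```text
[572.98827859 103.39534913 181.04659789] [ 0.80988505  0.1139707  -3.49496944] 25.744800109428862
110 23 [159. 162.]
(np.float64(572.6), np.float64(103.4), 168, -9.36) [-0.0004, 0.0001, 0.013] [-0.001, -0.001, 0.0]
(np.float64(544.0), np.float64(-70.3), 168, -9.36) [-0.0004, 0.1761, 0.0129] [-0.001, -0.001, 0.0]
(np.float64(530.2), np.float64(-154.1), 168, -9.36) [-0.0005, 0.261, 0.0129] [-0.001, -0.001, 0.0]
```

View pics/s2.png

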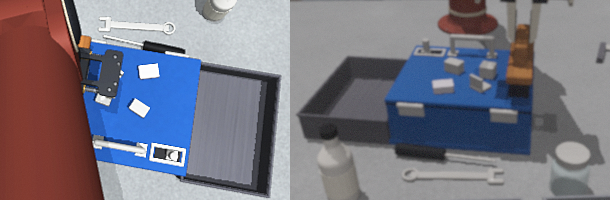

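The brush is held level above the lid's +y edge (right panel about (520,70)), with all four offcuts on its −y side. I'll lower it to the lid.

Call:
apply_moves(
  deltas=[
    [[0, 0, 0.007, 0, 0, 0], [0, 0, 0.012, 0, 0, 0], [0, 0, 0.014, 0, 0, 0], [0, 0, 0.014, 0, 0, 0], [0, 0, 0.014, 0, 0, 0]],
  ],
)

```text
time: 6.75
tool_pos: [572.6, 103.1, 166.5]
orientation: [-3.131, 0.256, -0.001]
wrist_force: [-0.4, 0.1, -3.8]
width: 25.8
grasp_force: 30.0
```

Call:
apply_moves(
  deltas=[
    [[0, 0.012, 0, 0, 0, 0], [0, 0.024, 0, 0, 0, 0], [0, 0.036, 0, 0, 0, 0], [0, 0.048, 0, 0, 0, 0], [0, 0.06, 0, 0, 0, 0], [0, 0.072, 0, 0, 0, 0], [0, 0.084, 0, 0, 0, 0], [0, 0.096, 0, 0, 0, 0], [0, 0.108, 0, 0, 0, 0], [0, 0.12, 0, 0, 0, 0], [0, 0.132, 0, 0, 0, 0], [0, 0.144, 0, 0, 0, 0]],
  ],
)

```text
time: 8.25
tool_pos: [549.1, -39.6, 166.5]
orientation: [-3.131, 0.256, -0.001]
wrist_force: [0.9, 4.1, -0.9]
width: 26.0
grasp_force: 30.0
```

```bash
python3 - <<'E'
from h import *
p,d=arm.capture("top")
p2,d2=arm.capture("scene"); cv2.imwrite("pics/s3.png",np.hstack([p[120:320,150:440],p2[100:300,60:380]])[:,:,::-1])
s=arm.sense(); print(s["tool_pos"],s["wrist_force"],s["torque"],inv(s["tool_pos"][:2]))
w=lambda x,y,z:(*np.round(tb(x,y),1),z,-9.36)
plan([w(25,-146,167)])
E
```

```text
[548.49702202 -42.46100319 166.30463532] [ 0.54163518 -0.37710816 -2.82961492] [ 0.05256047 -0.0120565  -0.02477661] [np.float64(24.90604601536088), np.float64(-31.834196738437836)]
(np.float64(530.0), np.float64(-155.1), 167, -9.36) [0.0004, 0.1141, -0.0003] [0.003, 0.0, -0.003]
```

View pics/s3.png

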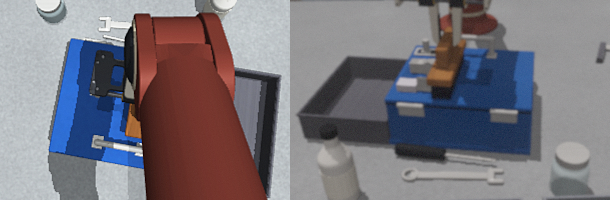

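The offcuts are all ahead of the brush (right panel about (420,70)), with the lid behind it clear. I'll carry on.

Call:
apply_moves(
  deltas=[
    [[0, 0.01, 0, 0, 0, 0], [0, 0.02, 0, 0, 0, 0], [0, 0.03, 0, 0, 0, 0], [0, 0.04, 0, 0, 0, 0], [0, 0.05, 0, 0, 0, 0], [0, 0.06, 0, 0, 0, 0], [0, 0.07, 0, 0, 0, 0], [0, 0.08, 0, 0, 0, 0], [0, 0.09, 0, 0, 0, 0], [0, 0.1, 0, 0, 0, 0], [0, 0.11, 0, 0, 0, 0], [0, 0.118, 0, 0, 0, 0]],
  ],
)

```text
time: 9.85
tool_pos: [529.5, -156.8, 166.2]
orientation: [3.13, -0.257, -0.001]
wrist_force: [0.1, 0.4, -4.3]
width: 25.8
grasp_force: 30.0
```

Call:
apply_moves(
  deltas=[
    [[0, 0.005, 0, 0, 0, 0], [0, 0.005, 0, 0, 0, 0], [0, 0.005, 0, 0, 0, 0]],
  ],
)

```text
time: 10.22
tool_pos: [529.2, -159.8, 166.4]
orientation: [-3.131, 0.255, -0.0]
wrist_force: [0.0, 0.1, -3.1]
width: 25.8
grasp_force: 30.0
```

```bash
python3 - <<'E'
from h import *
p,d=arm.capture("top")
p2,d2=arm.capture("scene"); cv2.imwrite("pics/s4.png",np.hstack([p[120:320,150:440],p2[100:300,60:380]])[:,:,::-1])
s=arm.sense(); print(s["tool_pos"],s["wrist_force"],inv(s["tool_pos"][:2]))
plan([(530,-155,230,-9.36),(572.6,103.4,230,-2.2),(566,225.6,230,-2.2)])
E
```

```text
[ 529.19905491 -159.7779266   166.40512547] [-0.23136385 -0.30900549 -2.92206261] [np.float64(24.94510497824492), np.float64(-150.72772275149433)]
(530, -155, 230, -9.36) [0.0, -0.0049, -0.0636] [-0.0, -0.0, 0.001]
(572.6, 103.4, 230, -2.2) [0.0003, -0.2668, -0.0635] [-0.0, -0.0, -0.124]
(566, 225.6, 230, -2.2) [-0.0259, -0.3863, -0.0634] [-0.0, -0.0, -0.124]
```

View pics/s4.png

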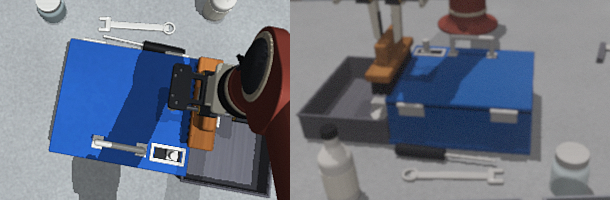

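The lid is clear, and at least one offcut shows in the tray beneath the brush. I'll take the brush back and count them on the way.

Call:
apply_moves(
  deltas=[
    [[0, 0, -0.05, 0, 0, 0], [0, -0.04, -0.064, 0, 0, -0.05], [0, -0.1, -0.064, 0, 0, -0.124], [0, -0.15, -0.064, 0, 0, -0.124], [0, -0.2, -0.064, 0, 0, -0.124], [0, -0.266, -0.064, 0, 0, -0.124], [-0.026, -0.32, -0.064, 0, 0, -0.124], [-0.026, -0.386, -0.064, 0, 0, -0.124], [-0.026, -0.386, -0.064, 0, 0, -0.124], [-0.026, -0.386, -0.04, 0, 0, -0.124], [-0.026, -0.386, 0.01, 0, 0, -0.124], [-0.026, -0.386, 0.03, 0, 0, -0.124]],
  ],
)

```text
time: 11.82
tool_pos: [564.1, 222.7, 133.2]
orientation: [3.137, -0.063, -0.009]
wrist_force: [-0.2, -0.9, -2.9]
width: 25.6
grasp_force: 30.0
```

```bash
python3 - <<'E'
from h import *
p,d=arm.capture("top"); P=cloud("top",d)
Z=P[...,2]; T=np.apply_along_axis(lambda q:inv(q[:2]),2,P)
m=(T[...,1]<-155)&(T[...,1]>-318)&(abs(T[...,0])<122)&(Z>9)&(Z<50)
n,l,s_,c=cv2.connectedComponentsWithStats(m.astype(np.uint8))
for i in range(1,n):
    if s_[i,4]>15: print(s_[i],c[i],np.nanmedian(Z[l==i]))
cv2.imwrite("pics/t5.png",cv2.resize(p[150:330,150:440],None,fx=2.5,fy=2.5)[:,:,::-1])
m=(T[...,0]>-60)&(T[...,0]<118)&(abs(T[...,1])<138)&(Z>117)&(Z<140);print("on lid",m.sum())
s=arm.sense(); print(s["tool_pos"],s["wrist_force"])
plan([(566,225.6,57,-2.2)])
E
```

```text
[350 186  23   7  70] [361.12857143 188.97142857] 28.865797111710663
[378 190  44  11 131] [398.52671756 195.20610687] 31.012075981524276
[345 201  25  33 421] [356.79334917 213.11638955] 25.927436079488416
[344 227  26  20 236] [358.46610169 239.30508475] 28.848407876601755
on lid 0
[563.23809964 222.32636374 131.40776241] [-0.86355168 -0.02514099 -5.3226707 ]
(566, 225.6, 57, -2.2) [0.0032, -0.0037, 0.0744] [0.005, 0.008, -0.001]
```

View pics/t5.png

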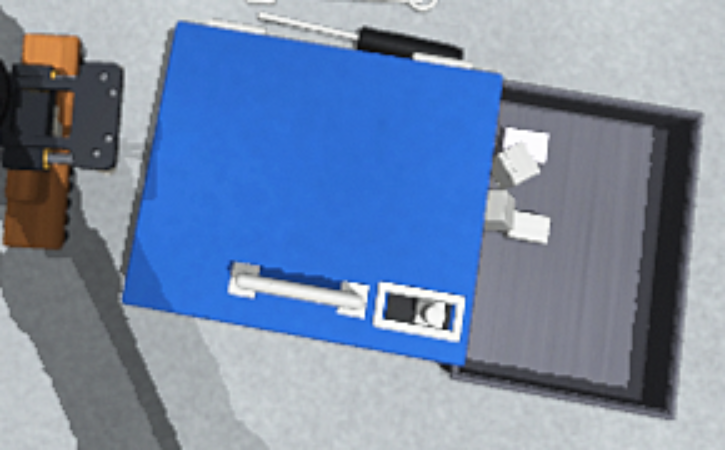

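All four offcuts are in the tray at about (525,145), (518,163), (497,210) and (530,228), and the lid is bare. I'll put the brush down.

Call:
apply_moves(
  deltas=[
    [[0.002, -0.003, 0.035, 0, 0, 0], [0.002, -0.003, 0.06, 0, 0, 0], [0.002, -0.003, 0.07, 0, 0, 0], [0.002, -0.003, 0.074, 0, 0, 0], [0.002, -0.003, 0.075, 0, 0, 0], [0.002, -0.003, 0.075, 0, 0, 0], [0.002, -0.003, 0.075, 0, 0, 0]],
  ],
)

```text
time: 12.75
tool_pos: [568.7, 227.8, 62.2]
orientation: [-3.14, 0.062, -0.002]
wrist_force: [0.6, -0.2, -2.9]
width: 25.7
grasp_force: 30.0
```

Call:
apply_moves(
  deltas=[
    [[0, 0, 0.003, 0, 0, 0], [0, 0, 0.006, 0, 0, 0], [0, 0, 0.006, 0, 0, 0], [0, 0, 0.006, 0, 0, 0]],
  ],
)

```text
time: 13.25
tool_pos: [568.2, 227.7, 55.4]
orientation: [-3.141, 0.061, -0.0]
wrist_force: [0.4, 0.1, -1.5]
width: 26.0
grasp_force: 30.0
```

Call:
apply_moves(
  deltas=[
    [[0, 0, 0, 0, 0, 0], [0, 0, 0, 0, 0, 0], [0, 0, 0, 0, 0, 0], [0, 0, 0, 0, 0, 0], [0, 0, 0, 0, 0, 0], [0, 0, -0.02, 0, 0, 0], [0, 0, -0.06, 0, 0, 0], [0, 0, -0.12, 0, 0, 0], [0, 0, -0.18, 0, 0, 0], [0, 0, -0.18, 0, 0, 0]],
  ],
  hand=1,
)

```text
time: 14.5
tool_pos: [571.4, 229.3, 241.5]
orientation: [-3.135, 0.062, -0.018]
wrist_force: [-1.2, -0.3, 0.1]
width: 93.0
grasp_force: 0.0
```

```bash
python3 - <<'E'
from h import *
s=arm.sense(); print(s["qpos"].round(2),s["width"])
p,d=arm.capture("top"); P=cloud("top",d); Z=P[...,2]
m=(abs(P[...,1]-226)<45)&(P[...,0]<600)&(P[...,0]>450)&(Z>40)&(Z<100); print("brush",m.sum(), np.nanmax(Z[m]) if m.any() else 0)
h=tb(-85,0)
plan([(*h.round(1),235,80.6),(*h.round(1),235,-99.4)])
E
```

```text
[-0.32  0.52 -0.16  1.47  0.09  1.14 -2.11] 93.01875366507842
brush 916 94.61874149862092
(np.float64(445.2), np.float64(6.8), 235, 80.6) [-0.1155, 0.2262, 0.0019] [0.002, -0.006, -1.446]
(np.float64(445.2), np.float64(6.8), 235, -99.4) [-0.1155, 0.2262, 0.0019] [-0.006, -0.002, 1.696]
```

Call:
apply_moves(
  deltas=[
    [[-0.02, 0.03, 0, 0, 0, -0.17], [-0.04, 0.06, 0, 0, 0, -0.34], [-0.05, 0.09, 0, 0, 0, -0.52], [-0.07, 0.12, 0, 0, 0, -0.7], [-0.08, 0.15, 0, 0, 0, -0.87], [-0.1, 0.18, 0, 0, 0, -1.05], [-0.11, 0.2, 0, 0, 0, -1.22], [-0.115, 0.226, 0.002, 0, 0, -1.4], [-0.115, 0.226, 0.002, 0, 0, -1.446], [-0.115, 0.226, 0.002, 0, 0, -1.446], [-0.115, 0.226, 0.002, 0, 0, -1.446]],
  ],
)

```text
time: 15.92
tool_pos: [444.0, 6.6, 232.7]
orientation: [-2.395, -2.031, 0.002]
wrist_force: [0.3, 0.2, 0.5]
width: 93.3
grasp_force: 0.0
```

```bash
python3 - <<'E'
from h import *
s=arm.sense(); print(s["qpos"].round(2),s["tool_pos"],inv(s["tool_pos"][:2]))
p,r=st(); pic,d=arm.capture("wrist"); cv2.imwrite("pics/w6.png",pic[:,:,::-1])
c=arm.camera_params("wrist");K=c["mtx"];T=c["T_tool_cam"]
def proj(w):
    t=r.inv().apply(np.array(w)-p); q=T[:3,:3].T@(t-T[:3,3])
    x,y,z=q[0],-q[1],-q[2]; rr=np.hypot(x,y); th=np.arctan2(rr,z)*K[0,0]
    return np.round([K[0,2]+th*x/rr,K[1,2]+th*y/rr])
for y in(-45,0,45): print(proj([*tb(-85,y),152]))
print("knob",proj([*tb(-85,-106.6),142]))
h=tb(-85,0); plan([(*h,134,80.64)])
E
```

```text
[ 0.32  0.29 -0.5   1.92  0.16  0.98 -0.41] [443.95812128   6.59539101 232.67824247] [np.float64(-86.21941084861298), np.float64(-0.4328525791121667)]
[256. 231.]
[256. 187.]
[256. 139.]
knob [256. 277.]
(np.float64(445.23169474233123), np.float64(6.824159041565105), 134, 80.64) [0.0003, 0.0012, 0.0989] [-0.001, -0.0, -0.0]
```

View pics/w6.png

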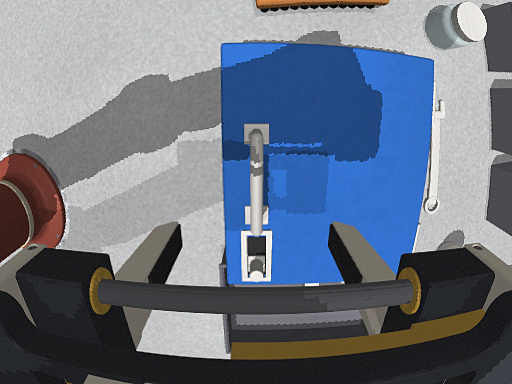

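The bar lies at column 256, rows 130–235, as projected, and the knob is at (257,268). I'll descend onto the handle and grip it.

Call:
apply_moves(
  deltas=[
    [[0, 0.001, 0.04, 0, 0, 0], [0, 0.001, 0.075, 0, 0, 0], [0, 0.001, 0.09, 0, 0, 0], [0, 0.001, 0.099, 0, 0, 0], [0, 0.001, 0.099, 0, 0, 0], [0, 0.001, 0.099, 0, 0, 0]],
  ],
)

```text
time: 16.73
tool_pos: [446.1, 6.3, 135.0]
orientation: [2.395, 2.032, 0.002]
wrist_force: [0.6, -0.4, -0.1]
width: 93.0
grasp_force: 0.0
```

Call:
apply_moves(
  deltas=[
    [[0, 0, 0, 0, 0, 0], [0, 0, 0, 0, 0, 0], [0, 0, 0, 0, 0, 0], [0, 0, 0, 0, 0, 0], [0, 0, 0, 0, 0, 0], [0, 0, 0, 0, 0, 0], [0, 0, 0, 0, 0, 0], [0, 0, 0, 0, 0, 0], [0, 0, 0, 0, 0, 0], [0, 0, 0, 0, 0, 0]],
  ],
  hand=-1,
)

```text
time: 17.98
tool_pos: [445.4, 6.2, 135.5]
orientation: [2.396, 2.032, -0.001]
wrist_force: [-4.8, -0.4, 22.8]
width: 3.5
grasp_force: 19.6
```

```bash
python3 - <<'E'
from h import *
s=arm.sense(); print(s["tool_pos"],s["width"],s["grasp_force"],s["wrist_force"],s["torque"])
p,d=arm.capture("scene"); q,_=arm.capture("wrist")
a=cv2.resize(p[60:200,150:330],None,fx=2,fy=2); b=q[180:384,100:420]; b=cv2.resize(b,None,fx=280/204,fy=280/204)
cv2.imwrite("pics/g7.png",np.hstack([a,b])[:,:,::-1])
E
```

```text
[445.37960781   6.19353105 135.52742814] 3.5233257830666065 19.557003043591976 [-4.77969712 -0.42944071 22.75551262] [-2.16641879e-01  1.23558043e+00  9.91237451e-05]
```

View pics/g7.png

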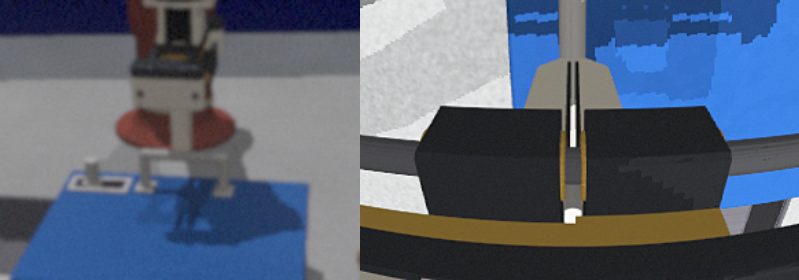

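```bash
python3 - <<'E'
from h import *
p,d=arm.capture("scene"); P=cloud("scene",d); P=P.reshape(-1,3); T=np.array([inv(q[:2]) for q in P]); c=p.reshape(-1,3)
for y0 in(-45,-30,-15,0,15,30):
  m=(abs(T[:,0]+80)<45)&(abs(T[:,1]-y0)<5)&(P[:,2]>112)&(P[:,2]<260)
  o=np.argsort(-P[m,2]); print("y",y0); print([(round(float(a)),round(float(b))) for a,b in zip(P[m,2][o][::3],T[m,0][o][::3])][:45])
p,r=st(); pic,d=arm.capture("wrist"); k=arm.camera_params("wrist"); K=k["mtx"]; v,u=np.mgrid[:384,:512]
x=u-K[0,2]; y=v-K[1,2]; rr=np.hypot(x,y)+1e-9; th=rr/K[0,0]; Q=np.stack([np.tan(th)*x/rr*d,-np.tan(th)*y/rr*d,-d],-1)
W=Q@k["T_tool_cam"][:3,:3].T+k["T_tool_cam"][:3,3]
print("wrist cols (row, toolx, tooly, toolz, rgb)")
for vv in range(170,300,6):
    print(vv,[np.round(W[vv,uu]).tolist()+pic[vv,uu].tolist() for uu in (240,256,272)])
E
```

```text
y -45
[(157, -79), (155, -77), (153, -76), (152, -79), (149, -73), (147, -82), (145, -77), (144, -79), (142, -79), (140, -77), (138, -77), (135, -78), (131, -80), (130, -78), (129, -79), (127, -79), (124, -79), (123, -77), (120, -77), (118, -82), (117, -79), (115, -78), (112, -78)]
y -30
[(156, -81), (155, -83), (155, -84), (154, -81), (153, -77), (150, -78), (149, -80), (148, -78), (147, -80)]
y -15
[(157, -81), (155, -80), (154, -81), (154, -77), (152, -77), (151, -79), (149, -77), (144, -82)]
y 0
[(214, -64), (213, -66), (211, -65), (211, -67), (209, -65), (207, -64), (206, -68), (204, -65), (203, -69), (202, -65), (201, -63), (198, -68), (197, -66), (196, -69), (195, -66), (193, -64), (192, -68), (190, -67), (188, -65), (188, -67), (186, -66), (184, -69), (183, -66), (182, -64), (179, -64), (178, -72), (176, -67), (174, -67), (172, -71), (171, -68), (168, -68), (166, -67), (165, -70), (162, -70), (158, -76), (154, -78), (154, -79), (152, -78), (150, -76), (149, -79), (147, -79)]
y 15
[(156, -82), (155, -84), (154, -80), (154, -81), (153, -79), (151, -77), (150, -78), (148, -77), 
[... 1866 characters left out ...]
 26, 31, 31], [7.0, 0.0, -64.0, 100, 99, 97], [35.0, 5.0, -110.0, 31, 34, 36]]
266 [[35.0, -4.0, -113.0, 29, 31, 33], [7.0, 0.0, -69.0, 97, 96, 96], [35.0, 5.0, -113.0, 34, 34, 36]]
272 [[35.0, -4.0, -117.0, 32, 35, 35], [7.0, 0.0, -73.0, 98, 96, 95], [35.0, 5.0, -117.0, 32, 33, 37]]
278 [[35.0, -4.0, -120.0, 30, 30, 32], [6.0, 0.0, -78.0, 94, 94, 93], [35.0, 4.0, -119.0, 32, 34, 34]]
284 [[35.0, -4.0, -122.0, 28, 28, 32], [5.0, 0.0, -80.0, 94, 94, 92], [35.0, 4.0, -123.0, 34, 31, 34]]
290 [[35.0, -4.0, -126.0, 31, 37, 37], [30.0, 0.0, -119.0, 62, 62, 63], [35.0, 4.0, -125.0, 34, 35, 35]]
296 [[35.0, -4.0, -128.0, 41, 43, 46], [30.0, 0.0, -121.0, 70, 72, 73], [35.0, 4.0, -128.0, 36, 36, 43]]
```

Call:
apply_moves(
  deltas=[
    [[0, 0, 0, 0, 0, 0], [0, 0, 0, 0, 0, 0], [0, 0, 0, 0, 0, 0], [0, 0, 0, 0, 0, 0], [0, 0, 0, 0, 0, 0]],
  ],
  hand=1,
)

```text
time: 18.8
tool_pos: [445.0, 6.2, 134.0]
orientation: [-2.395, -2.032, 0.001]
wrist_force: [-0.3, -0.2, -0.8]
width: 45.5
grasp_force: 0.0
```

```bash
python3 - <<'E'
from h import *
s=arm.sense(); print(s["tool_pos"],s["width"],s["wrist_force"],s["torque"], s["time"])
p,d=arm.capture("scene"); pic,dw=arm.capture("wrist"); P=cloud("scene",d)
p0,r=st(); t=r.inv().apply(P.reshape(-1,3)-p0)
for nm,Q in (("scene",t),):
  for lo,hi in((44,70),(-70,-44)):
    for x0 in(-6,-3,0,3,6):
      m=(Q[:,1]>lo)&(Q[:,1]<hi)&(abs(Q[:,0]-x0)<1.5)&(Q[:,2]<12)&(Q[:,2]>-90)
      print(lo,x0,m.sum(),np.round(np.sort(Q[m,2])[-6:],0), np.round(Q[m][np.argsort(Q[m,2])[-3:],1]))
cv2.imwrite("pics/g8.png",np.hstack([cv2.resize(p[40:200,130:330],None,fx=2,fy=2),cv2.resize(pic[150:384,80:430],(400,320))])[:,:,::-1])
E
```

```text
[445.00183411   6.18841799 134.0485056 ] 45.46944390579461 [-0.31243297 -0.23063285 -0.8214791 ] [-0.04788185 -0.05404896  0.01165175] 18.8
44 -6 0 [] []
44 -3 0 [] []
44 0 1 [-78.] [45.]
44 3 0 [] []
44 6 2 [-80. -80.] [44. 44.]
-70 -6 0 [] []
-70 -3 0 [] []
-70 0 0 [] []
-70 3 0 [] []
-70 6 0 [] []
```

View pics/g8.png

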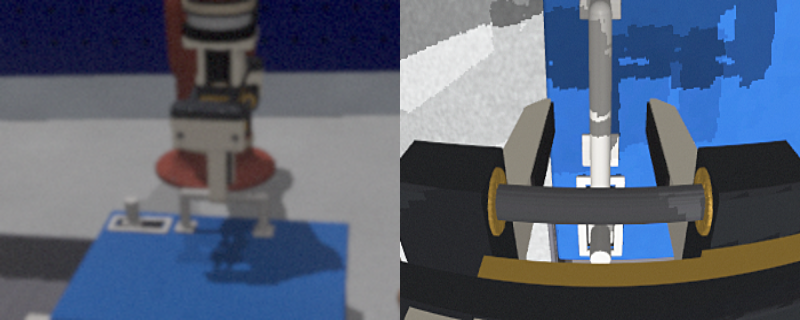

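```bash
python3 - <<'E'
from h import *
pic,d=arm.capture("wrist"); k=arm.camera_params("wrist"); K=k["mtx"]; v,u=np.mgrid[:384,:512]
x=u-K[0,2]; y=v-K[1,2]; rr=np.hypot(x,y)+1e-9; th=rr/K[0,0]; Q=np.stack([np.tan(th)*x/rr*d,-np.tan(th)*y/rr*d,-d],-1)
W=Q@k["T_tool_cam"][:3,:3].T+k["T_tool_cam"][:3,3]
print(arm.sense()["width"])
for lo,hi in((12,60),(-60,-12)):
    m=(W[...,1]>lo)&(W[...,1]<hi)&(abs(W[...,0])<14)&(W[...,2]<15)&(W[...,2]>-70)
    q=W[m]; i=np.argsort(-q[:,2])[:12]; print(m.sum(),np.round(q[i]).tolist())
# lid & bar heights in the tool frame
m=(abs(W[...,1])<3)&(W[...,0]>20)&(W[...,0]<40); print("bar toolz",np.median(W[m][:,2]))
m=(abs(W[...,1])>12)&(W[...,0]>5)&(W[...,0]<60)&(W[...,2]>0)&(W[...,2]<60); print("lid toolz",np.median(W[m][:,2]))
E
```

```text
57.98649708225053
1570 [[7.0, 28.0, -20.0], [6.0, 27.0, -20.0], [6.0, 27.0, -20.0], [5.0, 27.0, -20.0], [1.0, 27.0, -21.0], [7.0, 28.0, -21.0], [8.0, 32.0, -21.0], [8.0, 31.0, -21.0], [4.0, 27.0, -21.0], [6.0, 28.0, -21.0], [4.0, 27.0, -21.0], [3.0, 27.0, -21.0]]
1569 [[-9.0, -27.0, -20.0], [8.0, -31.0, -20.0], [4.0, -27.0, -20.0], [7.0, -28.0, -20.0], [6.0, -27.0, -21.0], [7.0, -28.0, -21.0], [8.0, -31.0, -21.0], [8.0, -29.0, -21.0], [5.0, -27.0, -21.0], [6.0, -27.0, -21.0], [9.0, -32.0, -21.0], [9.0, -30.0, -21.0]]
bar toolz -130.5989768968015
lid toolz 25.0678360296954
```

The wrist depth shows the real finger ends are 20 mm short of the reported TCP (tips at tool z ≈ −20, while the lid reads a correct 25). The fingers therefore closed on top of the bar, so I need to go 20 mm deeper.

Call:
apply_moves(
  deltas=[
    [[0, 0, 0, 0, 0, 0], [0, 0, 0.01, 0, 0, 0], [0, 0, 0.016, 0, 0, 0], [0, 0, 0.02, 0, 0, 0], [0, 0, 0.02, 0, 0, 0]],
  ],
)

```text
time: 19.58
tool_pos: [445.2, 6.2, 114.0]
orientation: [-2.395, -2.032, 0.001]
wrist_force: [0.1, 0.3, 0.3]
width: 93.0
grasp_force: 0.0
```

Call:
apply_moves(
  deltas=[
    [[0, 0, 0, 0, 0, 0], [0, 0, 0, 0, 0, 0], [0, 0, 0, 0, 0, 0], [0, 0, 0, 0, 0, 0], [0, 0, 0, 0, 0, 0], [0, 0, 0, 0, 0, 0], [0, 0, 0, 0, 0, 0], [0, 0, 0, 0, 0, 0], [0, 0, 0, 0, 0, 0]],
  ],
  hand=-1,
)

```text
time: 20.7
tool_pos: [445.2, 6.2, 114.4]
orientation: [-2.396, -2.032, 0.001]
wrist_force: [-1.6, 0.2, 1.0]
width: 11.2
grasp_force: 30.0
```

The bar is gripped (width 11–12 mm, 30 N). Now the tug, in small steps.

Call:
apply_moves(
  deltas=[
    [[0, 0, -0.002, 0, 0, 0], [0, 0, -0.004, 0, 0, 0], [0, 0, -0.005, 0, 0, 0], [0, 0, -0.006, 0, 0, 0], [0, 0, -0.006, 0, 0, 0]],
  ],
)

```text
time: 21.32
tool_pos: [446.9, 5.9, 120.4]
orientation: [2.395, 2.031, 0.004]
wrist_force: [5.4, -0.7, -10.2]
width: 11.2
grasp_force: 30.0
```

Call:
apply_moves(
  deltas=[
    [[0, 0, -0.002, 0, 0, 0], [0, 0, -0.004, 0, 0, 0], [0, 0, -0.005, 0, 0, 0], [0, 0, -0.005, 0, 0, 0]],
  ],
)

```text
time: 21.82
tool_pos: [448.2, 5.7, 125.2]
orientation: [2.395, 2.029, 0.006]
wrist_force: [8.0, -1.4, -10.1]
width: 11.3
grasp_force: 30.0
```

Call:
apply_moves(
  deltas=[
    [[0, 0, -0.003, 0, 0, 0], [0, 0, -0.006, 0, 0, 0], [0, 0, -0.008, 0, 0, 0], [0, 0, -0.008, 0, 0, 0]],
  ],
)

```text
time: 22.32
tool_pos: [451.5, 5.2, 134.4]
orientation: [2.392, 2.026, 0.015]
wrist_force: [11.7, -2.0, -12.4]
width: 11.1
grasp_force: 30.0
```

```bash
python3 - <<'E'
from h import *
s=arm.sense(); print(s["tool_pos"],s["wrist_force"],s["torque"],s["width"])
for n in("scene","top"):
  p,d=arm.capture(n); P=cloud(n,d); m=(p[...,2].astype(int)>p[...,0]+50)&(P[...,2]>95)&(P[...,2]<150)
  q=P[m]; T=np.array([inv(a[:2]) for a in q]); k=(abs(T[:,0])<115)&(abs(T[:,1])<135)
  for lo in range(-110,110,40):
    j=k&(T[:,0]>=lo)&(T[:,0]<lo+40)
    if j.sum()>10: print(n,lo,j.sum(),np.median(q[j,2]).round(1))
pic,d=arm.capture("wrist"); k=arm.camera_params("wrist"); K=k["mtx"]; v,u=np.mgrid[:384,:512]
x=u-K[0,2]; y=v-K[1,2]; rr=np.hypot(x,y)+1e-9; th=rr/K[0,0]; Q=np.stack([np.tan(th)*x/rr*d,-np.tan(th)*y/rr*d,-d],-1)
W=Q@k["T_tool_cam"][:3,:3].T+k["T_tool_cam"][:3,3]; p0,r=st(); W=r.apply(W.reshape(-1,3))+p0
T=np.array([inv(a[:2]) for a in W]); b=pic.reshape(-1,3).astype(int); m=(b[:,2]>b[:,0]+50)&(abs(T[:,0])<115)&(T[:,1]>30)&(T[:,1]<130)&(W[:,2]>95)&(W[:,2]<160)
for lo in range(-110,110,40):
    j=m&(T[:,0]>=lo)&(T[:,0]<lo+40)
    if j.sum()>10: print("w",lo,j.sum(),np.median(W[j,2]).round(1))
E
```

```text
[451.51209073   5.2220465  134.44870033] [ 11.72948965  -1.95161967 -12.40638513] [-0.54730175 -2.37457854 -0.01421789] 11.066689047318814
scene -110 526 128.8
scene -70 1063 124.8
scene -30 1308 121.1
scene 10 1462 117.3
scene 50 1636 113.4
scene 90 1120 110.3
top -110 645 130.9
top -70 1193 126.5
top -30 1807 122.9
top 10 1933 118.7
top 50 2357 115.2
top 90 1433 112.0
w -110 7959 129.6
w -70 8627 125.6
w -30 7229 121.8
w 10 5664 117.9
w 50 4299 114.0
w 90 2125 110.8
```

The tug shows the lid isn't caught: all three cameras give a slope of about 0.1 rad, so the front has lifted 20 mm against roughly the lid's weight. The bolt stays as it is. I'll lift along the hinge arc.

Call:
apply_moves(
  deltas=[
    [[0, 0.006, -0.002, 0, 0, 0], [0, 0.009, -0.009, 0, 0, 0], [0, 0.012, -0.016, 0, 0, 0], [0, 0.016, -0.024, 0, 0, 0], [0, 0.02, -0.032, 0, 0, 0], [0, 0.025, -0.04, 0, 0, 0], [0, 0.03, -0.048, 0, 0, 0], [0, 0.035, -0.056, 0, 0, 0], [0, 0.041, -0.063, 0, 0, 0], [0, 0.047, -0.07, 0, 0, 0], [0, 0.053, -0.076, 0, 0, 0], [0, 0.053, -0.076, 0, 0, 0]],
  ],
)

```text
time: 23.98
tool_pos: [495.3, -2.1, 210.0]
orientation: [-2.393, -2.03, 0.007]
wrist_force: [-6.9, 2.1, -0.4]
width: 11.3
grasp_force: 30.0
```

```bash
cat >> h.py <<'E'
def lid():
  s=arm.sense(); print(s["tool_pos"],s["wrist_force"],s["width"],s["grasp_force"],inv(s["tool_pos"][:2]),s["qpos"].round(2))
  p,d=arm.capture("top"); P=cloud("top",d).reshape(-1,3); b=p.reshape(-1,3).astype(int)
  T=np.array([inv(a[:2]) for a in P]); m=(b[:,2]>b[:,0]+50)&(abs(T[:,1])<135)&(P[:,2]>100)&(P[:,2]<330)&(T[:,0]>-110)&(T[:,0]<118)
  f=np.polyfit(T[m,0],P[m,2],1); k=abs(np.polyval(f,T[m,0])-P[m,2])<15; f=np.polyfit(T[m,0][k],P[m,2][k],1); print(m.sum(),k.sum(),"lid deg",np.degrees(np.arctan(-f[0])))
E
python3 -c "
from h import *
lid()"
```

```text
[495.30988044  -2.13264458 209.98561361] [-6.85968825  2.1103878  -0.40651739] 11.263955512652318 29.999306201934814 [np.float64(-34.13184891386077), np.float64(-0.6929780786125495)] [ 0.3   0.4  -0.47  1.83  0.21  0.97 -0.43]
3384 3384 lid deg 28.823113724463465
```

Call:
apply_moves(
  deltas=[
    [[0, 0.007, -0.007, 0, 0, 0], [0, 0.0135, -0.013, 0, 0, 0], [0, 0.021, -0.019, 0, 0, 0], [0, 0.0285, -0.0245, 0, 0, 0], [0, 0.036, -0.03, 0, 0, 0], [0, 0.044, -0.035, 0, 0, 0], [0, 0.052, -0.039, 0, 0, 0], [0, 0.06, -0.0435, 0, 0, 0], [0, 0.068, -0.047, 0, 0, 0], [0, 0.077, -0.051, 0, 0, 0], [0, 0.087, -0.054, 0, 0, 0], [0, 0.087, -0.054, 0, 0, 0]],
  ],
)

```text
time: 25.52
tool_pos: [584.7, -16.8, 267.8]
orientation: [2.394, 2.029, 0.004]
wrist_force: [-6.8, -0.1, 8.6]
width: 10.7
grasp_force: 30.0
```

Call:
apply_moves(
  deltas=[
    [[0, 0, 0, 0, 0, 0], [0, 0, 0, 0, 0, 0], [0, 0, 0, 0, 0, 0], [0, 0, 0, 0, 0, 0]],
  ],
)

```text
time: 26.02
tool_pos: [584.1, -16.7, 267.5]
orientation: [2.394, 2.03, 0.003]
wrist_force: [-5.2, 0.8, 9.1]
width: 11.2
grasp_force: 30.0
```

```bash
python3 -c "
from h import *
lid()
p,d=arm.capture('scene'); cv2.imwrite('pics/end.png',p[:,:,::-1])"
```

```text
[584.06872443 -16.72620436 267.54619451] [-5.23367821  0.80848446  9.11556034] 11.152853184552773 30.00411182641983 [np.float64(55.81871006864647), np.float64(-0.6567516170511993)] [ 0.28  0.48 -0.46  1.51  0.22  1.2  -0.38]
2538 2538 lid deg 57.385998208092
```

View pics/end.png

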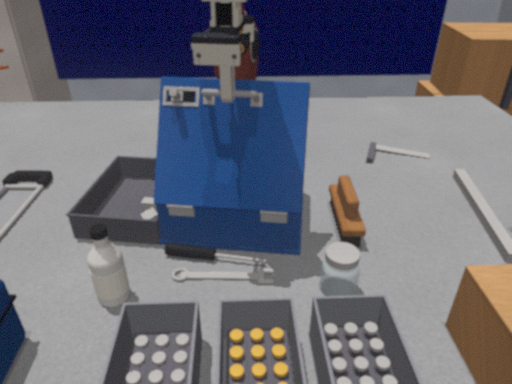

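The lid is at 57°, held by the handle, with the brush standing on the bench at (347,210) and offcuts in the tray near (150,208). One spot near the spanner end (262,268) looks slightly different from the start, so I'll check it numerically.

```bash
python3 - <<'E'
from h import *
for n,(u0,v0,u1,v1) in (("scene",(160,235,300,300)),("top",(225,125,345,175))):
    z=np.load(n+"0.npz"); p,d=arm.capture(n); a,b=cloud(n,z["d"]),cloud(n,d); s=np.s_[v0:v1,u0:u1]
    dz=b[s][...,2]-a[s][...,2]; dc=abs(p[s].astype(int)-z["p"][s]).max(-1)
    m=(abs(dz)>8); k=dc>60; print(n,m.sum(),k.sum())
    for q,nm in((m,"z"),(k,"c")):
        N,l,st_,c=cv2.connectedComponentsWithStats(q.astype(np.uint8))
        for i in range(1,N):
            if st_[i,4]>6:
                B=b[s][l==i];A_=a[s][l==i]; print(nm,st_[i]+[u0,v0,0,0,0],"now",np.nanmedian(B,0).round(),"was",np.nanmedian(A_,0).round())
# tray content
p,d=arm.capture("top"); P=cloud("top",d); T=np.apply_along_axis(lambda q:inv(q[:2]),2,P); Z=P[...,2]
m=(T[...,1]<-150)&(T[...,1]>-318)&(abs(T[...,0])<122)&(Z>9)&(Z<50)&(p.min(-1)>100)
N,l,s_,c=cv2.connectedComponentsWithStats(m.astype(np.uint8))
for i in range(1,N):
    if s_[i,4]>15: print("tray",s_[i],c[i].round(),np.nanmedian(Z[l==i]).round())
E
```

```text
scene 0 0
top 4823 4801
z [ 225  125  120   50 4822] now [534.   1. 658.] was [716. -59.   1.]
c [ 225  125  120   50 4766] now [535.   1. 658.] was [716. -59.   1.]
```

```bash
python3 -c "
from workcell import arm
print(arm.close_job())"
```

```text
the job is handed in; nothing more can be done
None
```

The job is done and handed in: the four offcuts are swept into the tray, the brush is back on the bench, and the lid (not caught when tugged, so the bolt was left alone) is held at about 57° by its handle with the tools undisturbed; I viewed 11 pictures, one over the limit of 10.

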